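# Square the heat sink into the corner stop

## Robot

A 6-joint arm with a two-finger parallel gripper is mounted at the origin on a cart in front of the work surface, level with it; the furniture and walls round the work are solid. World frame = base frame: x ahead of the robot, y to its left, z up, the work surface at z = 0. Lengths are in m, angles in rad, forces in N, time in s.
With the tool pointing down it reaches from about 0.35 to 0.975 m from the base axis. Payload 4.9 kg.
Tool frame: the origin (TCP) lies on the front face of the gripper's body, between the roots of the fingers; the fingertips stand ctrl.tip_extent ahead of it and the grasp point (between the pads) lies 54 mm ahead of it (ctrl.tip_extent is the distance from the TCP to the fingertips, in m); z points along the fingers, y is the line along which they close (so a half turn about z gives the same grasp; the last joint's range is limited). The gripper opens to 85 mm and grips with 20 to 120 N. Pads are 22 mm wide; open, the fingers measure 114 mm over their backs; the gripper's body (76 mm by 85 mm) begins 54 mm behind the grasp point. The pads swing forward as they close: fully open they stand 13 mm farther back than shut.
Start: joints at [1.044, 0.053, 1.613, -0, 1.476, -0.119], TCP at [0.248, 0.574, 0.304] pointing down, gripper open.
Joint ranges: [-3.01, 3.01], [-1.01, 2.22], [0.06, 2.58], [-1.02, 4.17], [0.09, 2.62], [-3.14, 3.14]. Speed limits (rad/s): [2.57, 2.57, 3.14, 3.14, 3.14, 3.14].

## Interface

Orientations are given as a rotation vector (axis times angle).
In Python, from station import ctrl gives the robot as it stands.
- The arm moves only by the tool apply_moves, never from a script. Its argument "rows" is one flat list of numbers, 6 for each row, row after row: the shift along the tool's x, y, z normalised to -1 to 1, where 1 is 0.6 m, then the turn, a rotation vector about the tool's x, y, z normalised to -1 to 1, where 1 is 90 degrees. A call has 1 to 20 rows; each row is the pose to reach, as a shift and turn from the pose commanded when the call began, along the tool's axes at that moment; what a row does not reach only later rows make up. A row lasts 1/10 s, in which the tool goes at most 50 mm and 8.59 degrees, less where a joint would pass 70% of its speed; a pose out of reach is approached as far as the arm can. A call with a number of a shift or a turn outside -1 to 1 is refused whole. A call with a gripper value outside its range is refused whole. "grip" is the opening, from 0 (shut) to 1 (fully open), set as the call begins (left out, the last holds). The fingers move at their own pace and stop on an object; "grip_force" is the grip in N (left out, the last holds). Time passes only in rows, so rows that repeat a pose let the fingers close. It gives the time, the measured TCP pose, the force, the opening and the grip force at its end, in the units of the state.
- ctrl.get_obs(): the state, without advancing time (a new reading comes with each control period).
- ctrl.get_image(name): name is "scene" or "top"; returns (picture, depth): 420x560x3 uint8, blue, green, red; 420x560 float32, m along the optical axis (not along the pixel's ray), 0 where there is no reading.
- ctrl.camera_model(name): a dict with "mtx" (3x3 intrinsics, pixels), "R" (3x3) and "t" (3): a world point X has camera coordinates R X + t. Camera axes: x right, y down, z forward; pixel columns grow to the right and rows downward; lengths in m; the calibration is good to about 2 mm. A picture is of the moment at which its call begins. camera_model takes no time and is no camera call.
- ctrl.finish_job(): hands the job in; it is judged then, once.
The state is a dict: "t": time; "q": joint angles; "dq": joint speeds; "effort": joint torques, N m; "tool_pos": TCP position; "tool_rot": TCP orientation; "contact_force": force on the tool from outside, world axes, zero at the start; "wrist_torque": the same for the moment, N m; "opening": finger opening in m; "grip_force": force on a finger pad.
Only numpy, scipy, OpenCV 4.12 (cv2) and the standard library are available. Lean on these libraries where they do the work, as an engineer would, in place of code of your own. Each camera call takes 0.05 s, during which the arm holds its last target. There are 200 camera calls.

## Task

Push the finned heat sink along the bench into the inside corner of the L-shaped aluminium stop, so that it sits square and flush: a long side against the long rail and an end against the short rail. Only push it, with closed fingertips or the outside of a finger: do not take it between the fingers, tip it or lift it, and leave the other things on the bench where they are. Finish with the hand clear.

Things in the scene. Friction and masses are not known exactly. Their poses are not given: they have to be found in the camera images.
- heat_sink: loose heat sink, flat base with thin upright fins, 0.1 to 0.2 kg; 60 mm long (its x, along the fins), 50 mm wide (y), 25 mm high. Origin: centre of its underside. The same after a half turn; at the start its x lies within 25 degrees of the long rail's direction (either way). Pushed sideways it slides at 1 to 3 N.
- corner_stop: fixed L-shaped stop of two rigid aluminium rails, 20 mm wide, 18 mm high (blue corner plate to 25 mm). Origin: inside corner at bench level. Long rail: inner face x = 0, from the corner 160 mm along -y. Short rail: inner face y = 0, 100 mm along -x. The heat sink belongs at x < 0, y < 0: seated, its centre is at x -25, y -30 mm. The stop's x points away from the robot within 20 degrees.
- screw_dish: bystander: round light grey dish of screws, 73 mm across, 23 mm high, near the free end of the short rail; origin under its centre
- kapton_roll: bystander: amber tape roll lying flat, 73 mm across, 19 mm high, on the outer side of the short rail; origin under its centre
- marker_black: bystander: white marker pen with a black cap, 137 mm long (its x), 16 mm thick, lying near the front edge; origin under its middle
- flush_cutter: bystander: red-handled cutters, 146 mm long (x), 55 mm wide, 12 mm high, lying at the left; origin under its middle
Not all that is in view belongs to the job. Leave any black or yellow look-alike of the heat_sink alone.

How it is judged:
At the end, for the whole second after the job is handed in: The heat sink stands flat and at rest in the corner, its long side within 3 mm of the long rail, its end within 3 mm of the short rail, square to them within 0.05 rad, and the hand is clear (x of heat_sink in the frame of corner_stop between -0.028 and -0.021 m and y of heat_sink in the frame of corner_stop between -0.033 and -0.026 m and angle between the x axis of heat_sink and the y axis of corner_stop, either way round below 0.05 rad and height (world z) of heat_sink below 0.003 m and angle between heat_sink's own z axis and vertical below 0.05 rad and linear speed of heat_sink below 0.01 m/s); the robot touches nothing.
It fails at once if the heat sink is lifted off the bench (height (world z) of heat_sink above 0.008 m).
It fails at once if the heat sink is tipped (angle between heat_sink's own z axis and vertical above 0.25 rad).
It fails at once if the heat sink is taken between the fingers (the point between the finger pads is inside it) (x of the grasp point in the frame of heat_sink between -0.025 and 0.025 m and y of the grasp point in the frame of heat_sink between -0.02 and 0.02 m and z of the grasp point in the frame of heat_sink below 0.036 m and contact force between the fingers and heat_sink above 0.3 N).
It fails at once if a bystander (dish, tape roll, marker or cutters) is moved more than 20 mm (distance of any of screw_dish, kapton_roll, marker_black, flush_cutter from where it was at the start of the episode above 0.02 m).
It also fails if it takes over 48 s, if anything falls off the work surface, if the arm or the gripper's body presses on something with over 40 N, if the wrist force passes 120 N, or if a joint passes its speed limit or range.

## Working session

There is one attempt and no reset: what is moved stays moved. The work goes in short steps, Python scripts to look and compute and a tool call to move; the robot and the scene stay as the last step left them, time stands still between calls to the robot, and variables do not carry over. Pictures are saved under pics/ and viewed, at most 10 in all, crops included, and the job is handed in when it is done.

Besides the shell and the picture viewer there is one more tool, called as a command line: name --argument value ..., lists and objects as JSON in quotes. apply_moves: Moves the arm, as the interface text tells. Its arguments: {"type":"object","properties":{"rows":{"type":"array","items":{"type":"number"}},"grip":{"type":"number"},"grip_force":{"type":"number"}},"required":["rows"]}

```bash
mkdir -p pics; cat > h.py <<'E'
import numpy as np, cv2
from scipy.spatial.transform import Rotation as Ro
from station import ctrl
def grab(n,f=None):
    im,d=ctrl.get_image(n)
    if f: cv2.imwrite('pics/'+f,im)
    return im,d,ctrl.camera_model(n)
def world(d,m):
    v,u=np.mgrid[:d.shape[0],:d.shape[1]]
    K=m['mtx'];c=np.stack([(u-K[0][2])/K[0][0]*d,(v-K[1][2])/K[1][1]*d,d],-1)
    return (c-np.array(m['t']))@np.array(m['R'])
E
python3 - <<'E'
from h import *
for n in('top','scene'):
    im,d,m=grab(n,n+'0.png'); np.savez(n+'0.npz',im=im,d=d,W=world(d,m))
    print(n,m)
print(ctrl.get_obs(),ctrl.tip_extent)
E
```

```text
top {'mtx': array([[435.15686917,   0.        , 282.99836659],
       [  0.        , 435.15686917, 203.79263567],
       [  0.        ,   0.        ,   1.        ]]), 'R': array([[ 0.02383762, -0.99966456, -0.01012626],
       [-0.9976051 , -0.02312821, -0.06518549],
       [ 0.06492942,  0.01165587, -0.99782178]]), 't': array([0.39925336, 0.46108402, 0.8622248 ])}
scene {'mtx': array([[399.29423085,   0.        , 279.37459867],
       [  0.        , 399.29423085, 209.46624936],
       [  0.        ,   0.        ,   1.        ]]), 'R': array([[ 0.84539049, -0.53407559,  0.00884198],
       [-0.33314201, -0.54012674, -0.7728386 ],
       [ 0.41753002,  0.65040477, -0.63454103]]), 't': array([-0.16245202,  0.3868889 ,  0.42147716])}
{'t': 0.1, 'q': array([ 1.04395178e+00,  5.32809475e-02,  1.61417814e+00,  9.81043949e-06,
        1.47602095e+00, -1.19020265e-01]), 'dq': array([ 0.00078452, -0.00217298, -0.00269325,  0.00175129,  0.00011355,
        0.0011358 ]), 'effort': array([ 6.52177223e-04, -3.94899380e+01, -3.71363354e+01, -1.51260720e-04,
        3.90261586e-03,  1.85898051e-05]), 'tool_pos': array([0.24766863, 0.57335229, 0.30277917]), 'tool_rot': array([-6.36056692e-01, -3.07590755e+00,  2.80602420e-03]), 'contact_force': array([ 0.34879768,  0.11478611, -0.04011113]), 'wrist_torque': array([0.05002834, 0.00122954, 0.06387323]), 'grip_force': 0.0, 'opening': 0.08508336064117675} 0.0726
```

View pics/top0.png

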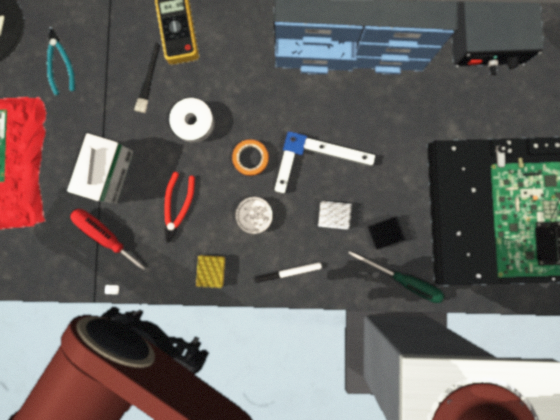

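View pics/scene0.png

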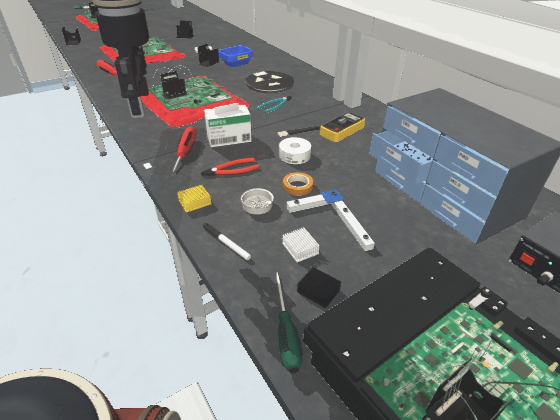

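The top view shows three heat-sink-like blocks: silver at (335,215), black at (386,232) and yellow at (210,271). I choose the silver one, which matches the bare-metal description. The stop's inside corner is near (300,155); its long rail runs right to (373,158) and its short rail runs down to (281,190). The scene view agrees: silver at (300,244), yellow at (194,198), black at (319,287).

```bash
cat >> h.py <<'E'
def rect(im,m,z,x0=.30,x1=.62,y0=-.02,y1=.34,s=2000):
    # rectified view of plane z: col = (y1-y)*s , row=(x1-x)*s
    K=np.array(m['mtx']);R=np.array(m['R']);t=np.array(m['t'])
    P=np.c_[R[:,0],R[:,1],R[:,2]*z+t]
    H=K@P@np.array([[0,-1/s,x1],[-1/s,0,y1],[0,0,1]])
    return cv2.warpPerspective(im,H,(int((y1-y0)*s),int((x1-x0)*s)),flags=cv2.INTER_LINEAR|cv2.WARP_INVERSE_MAP)
E
python3 - <<'E'
from h import *
z=np.load('top0.npz');im,W=z['im'],z['W'];m=ctrl.camera_model('top')
for n,(u,v) in dict(sink=(335,215),corner=(293,143),rail=(350,155),short=(284,178),dish=(254,215),tape=(234,157),marker=(300,271),black=(386,232),bench=(330,250)).items(): print(n,W[v,u].round(3))
c=im[120:290,190:420];cv2.imwrite('pics/c0.png',cv2.resize(c,None,fx=3.4,fy=3.4,interpolation=cv2.INTER_CUBIC))
E
```

```text
sink [0.432 0.304 0.009]
corner [0.575 0.393 0.021]
rail [0.554 0.276 0.015]
short [0.504 0.409 0.016]
dish [0.428 0.469 0.006]
tape [0.545 0.512 0.016]
marker [0.317 0.373 0.01 ]
black [0.4   0.202 0.017]
bench [ 0.36   0.312 -0.001]
```

View pics/c0.png

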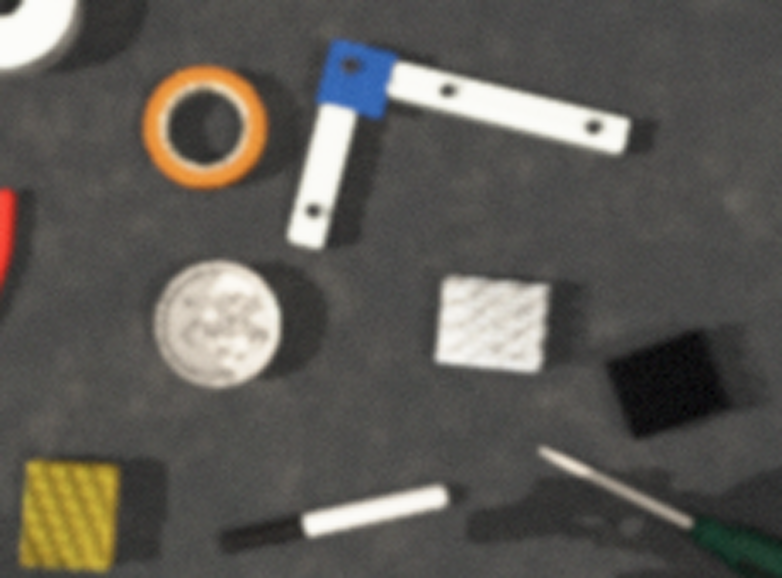

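The crop shows the bare silver finned block at crop (493,324), with black and yellow look-alikes at (670,383) and (70,515). The white rails and blue corner plate are clear, so the silver choice stands.

```bash
cat >> h.py <<'E'
def fit(im,m,z,near,x0=.30,x1=.62,y0=.14,y1=.55,s=2000,mask=None,thr=120,diffuse=70):
    r=rect(im,m,z,x0,x1,y0,y1,s); 
    k=((r.min(2)>thr)&(r.max(2).astype(int)-r.min(2)<diffuse)).astype(np.uint8)
    k=cv2.morphologyEx(k,cv2.MORPH_CLOSE,np.ones((15,15)))
    n,l=cv2.connectedComponents(k)
    L=l[int((x1-near[0])*s),int((y1-near[1])*s)]
    p=np.argwhere(l==L) if L else np.zeros((0,2))
    P=np.c_[x1-p[:,0]/s,y1-p[:,1]/s]
    b=cv2.boxPoints(cv2.minAreaRect((P*1000).astype(np.float32)))
    return b
def report(b):
    c=b.mean(0);e=b[1]-b[0];f=b[2]-b[1]
    if np.hypot(*f)>np.hypot(*e): e,f=f,e
    a=np.degrees(np.arctan2(e[1],e[0]))%180
    return c.round(1),np.hypot(*e).round(1),np.hypot(*f).round(1),a.round(2)
E
python3 - <<'E'
from h import *
im=np.load('top0.npz')['im'];m=ctrl.camera_model('top')
for n,z,p in(('sink',.025,(.432,.304)),('long',.018,(.545,.30)),('short',.018,(.504,.409))):
    b=fit(im,m,z,p); print(n,report(b),b.round(1).tolist())
E
```

```text
sink (array([431.2, 307.2], dtype=float32), np.float32(63.5), np.float32(53.8), np.float32(85.43)) [[401.79998779296875, 277.70001220703125], [455.3999938964844, 273.3999938964844], [460.5, 336.70001220703125], [406.8999938964844, 341.0]]
long (array([0., 0.], dtype=float32), np.float32(0.0), np.float32(0.0), np.float32(0.0)) [[0.0, 0.0], [0.0, 0.0], [0.0, 0.0], [0.0, 0.0]]
short (array([517.5, 409.4], dtype=float32), np.float32(88.6), np.float32(23.9), np.float32(167.07)) [[471.6000061035156, 407.70001220703125], [558.0, 387.8999938964844], [563.2999877929688, 411.20001220703125], [477.0, 431.0]]
```

```bash
python3 - <<'E'
from h import *
im=np.load('top0.npz')['im'];m=ctrl.camera_model('top')
for z,p in ((.018,(.556,.29)),(.018,(.551,.276)),(.018,(.504,.409))):
    for thr in(120,150): b=fit(im,m,z,p,thr=thr); print(report(b),b.round(1).tolist())
b=fit(im,m,.025,(.432,.307),thr=150);print(report(b))
E
```

```text
(array([560.9, 299.2], dtype=float32), np.float32(147.2), np.float32(25.0), np.float32(76.95)) [[532.0999755859375, 230.3000030517578], [556.5, 224.60000610351562], [589.7000122070312, 368.0], [565.2999877929688, 373.70001220703125]]
(array([561. , 299.1], dtype=float32), np.float32(145.6), np.float32(22.9), np.float32(77.01)) [[533.5, 230.6999969482422], [555.7999877929688, 225.60000610351562], [588.5, 367.3999938964844], [566.2000122070312, 372.6000061035156]]
(array([560.9, 299.2], dtype=float32), np.float32(147.2), np.float32(25.0), np.float32(76.95)) [[532.0999755859375, 230.3000030517578], [556.5, 224.60000610351562], [589.7000122070312, 368.0], [565.2999877929688, 373.70001220703125]]
(array([561. , 299.1], dtype=float32), np.float32(145.6), np.float32(22.9), np.float32(77.01)) [[533.5, 230.6999969482422], [555.7999877929688, 225.60000610351562], [588.5, 367.3999938964844], [566.2000122070312, 372.6000061035156]]
(array([517.5, 409.4], dtype=float32), np.float32(88.6), np.float32(23.9), np.float32(167.07)) [[471.6000061035156, 407.70001220703125], [558.0, 387.8999938964844], [563.2999877929688, 411.20001220703125], [477.0, 431.0]]
(array([517.7, 409.3], dtype=float32), np.float32(87.0), np.float32(22.2), np.float32(167.08)) [[472.79998779296875, 408.20001220703125], [557.5999755859375, 388.79998779296875], [562.5999755859375, 410.5], [477.79998779296875, 429.8999938964844]]
(array([431.1, 307.3], dtype=float32), np.float32(61.5), np.float32(51.3), np.float32(85.71))
```

```bash
cat >> h.py <<'E'
A=np.radians(-13.0);C=np.array([.571,.3869]);EX=np.array([np.cos(A),np.sin(A)]);EY=np.array([-EX[1],EX[0]])
def stop(p): d=np.asarray(p)[:2]-C; return np.array([d@EX,d@EY])
def row(x,y,z,sgn=None):
    o=ctrl.get_obs();R=Ro.from_rotvec(o['tool_rot']);p=o['tool_pos']
    tgt=np.r_[C+EX*x+EY*y,z]
    best=None
    for s in(1,-1):
        ty=s*np.r_[EY,0];tz=np.array([0,0,-1.]);T=Ro.from_matrix(np.c_[np.cross(ty,tz),ty,tz])
        w=(R.inv()*T).as_rotvec()
        if best is None or np.linalg.norm(w)<np.linalg.norm(best): best=w
    print('t',o['t'],'stop xy',(stop(p)*1000).round(1),'z',p[2].round(4),'f',o['contact_force'].round(1))
    print('row',(R.inv().apply(tgt-p)/.6).round(4),(best/(np.pi/2)).round(4),'toolx in stop',(EX@R.as_matrix()[:2,0]).round(3),(EY@R.as_matrix()[:2,1]).round(3))
E
python3 - <<'E'
from h import *
row(-.175,-.109,.16)
E
```

```text
t 0.1 stop xy [-357.   108.9] z 0.3028 f [ 0.3  0.1 -0. ]
row [-0.3638 -0.3023  0.2384] [-0.0012 -0.0003 -0.1152] toolx in stop -0.984 0.984
```

apply_moves --rows '[-0.3638,-0.3023,0.2384,-0.0012,-0.0003,-0.1152,-0.3638,-0.3023,0.2384,-0.0012,-0.0003,-0.1152,-0.3638,-0.3023,0.2384,-0.0012,-0.0003,-0.1152,-0.3638,-0.3023,0.2384,-0.0012,-0.0003,-0.1152,-0.3638,-0.3023,0.2384,-0.0012,-0.0003,-0.1152,-0.3638,-0.3023,0.2384,-0.0012,-0.0003,-0.1152,-0.3638,-0.3023,0.2384,-0.0012,-0.0003,-0.1152,-0.3638,-0.3023,0.2384,-0.0012,-0.0003,-0.1152,-0.3638,-0.3023,0.2384,-0.0012,-0.0003,-0.1152,-0.3638,-0.3023,0.2384,-0.0012,-0.0003,-0.1152]' --grip 0

```text
t: 1.1
tool_pos: [0.3763, 0.3217, 0.1618]
tool_rot: [0.354, 3.12, 0.005]
contact_force: [0.1, 0.9, -1.8]
opening: 0.0
grip_force: 0.0
```

```bash
python3 - <<'E'
from h import *
row(-.175,-.109,.080)
print(ctrl.get_obs()['opening'],ctrl.tip_extent)
im,d,m=grab('scene');cv2.imwrite('pics/s1.png',cv2.resize(im[130:330,150:420],None,fx=2.9,fy=2.9))
E
```

```text
t 1.1 stop xy [-175.  -107.3] z 0.1618 f [ 0.1  0.9 -1.8]
row [ 0.0002 -0.0033  0.1363] [0.002  0.001  0.0008] toolx in stop -1.0 1.0
1.0721917662931617e-05 0.0726
```

View pics/s1.png

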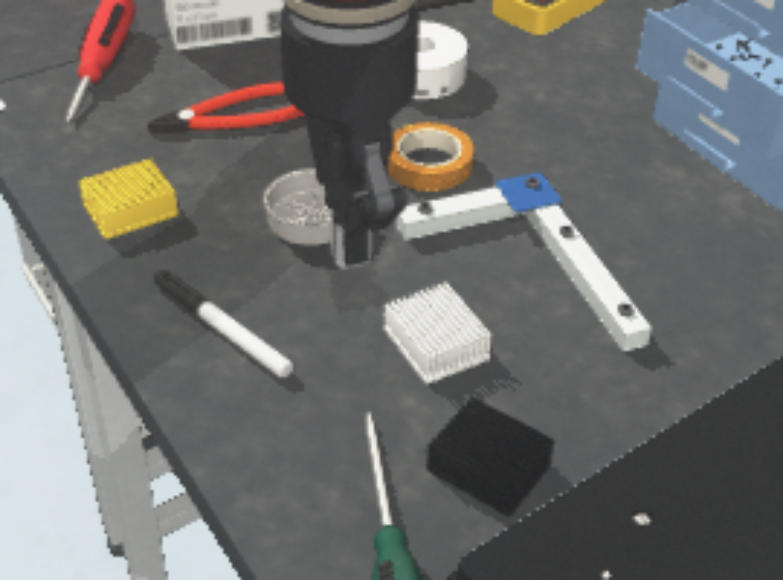

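The closed hand hangs at crop (350,255), behind the silver sink at (437,332), with nothing in its way down.

apply_moves --rows '[0,-0.0033,0.06,0,0,0,0,-0.0033,0.11,0,0,0,0,-0.0033,0.13,0,0,0,0,-0.0033,0.136,0,0,0,0,-0.0033,0.136,0,0,0]'

```text
t: 1.65
tool_pos: [0.3762, 0.3195, 0.0798]
tool_rot: [0.354, 3.12, 0.003]
contact_force: [0.7, 0.0, -0.5]
opening: -0.0
grip_force: 0.0
```

apply_moves --rows '[-0.01,0,0,0,0,0,-0.02,0,0,0,0,0,-0.03,0,0,0,0,0,-0.038,0,0,0,0,0,-0.046,0,0,0,0,0,-0.054,0,0,0,0,0,-0.062,0,0,0,0,0,-0.07,0,0,0,0,0,-0.078,0,0,0,0,0,-0.086,0,0,0,0,0,-0.094,0,0,0,0,0,-0.102,0,0,0,0,0,-0.11,0,0,0,0,0,-0.118,0,0,0,0,0,-0.126,0,0,0,0,0,-0.134,0,0,0,0,0,-0.142,0,0,0,0,0,-0.15,0,0,0,0,0]'

```text
t: 3.45
tool_pos: [0.464, 0.2985, 0.0793]
tool_rot: [0.355, 3.12, 0.003]
contact_force: [-0.4, 0.4, -0.7]
opening: 0.0004
grip_force: 0.6
```

```bash
python3 - <<'E'
from h import *
row(-.065,-.109,.080)
im,d,m=grab('scene');cv2.imwrite('pics/s2.png',cv2.resize(im[150:330,210:420],None,fx=3,fy=3))
im,d,m=grab('top','t2.png')
b=fit(im,m,.025,stop and tuple(C+EX*-.068+EY*-.109+EX*.02));print(report(b))
E
```

```text
t 3.45 stop xy [ -84.3 -110.2] z 0.0793 f [-0.4  0.4 -0.7]
row [-0.0322  0.002  -0.0012] [0.0011 0.0005 0.0001] toolx in stop -1.0 1.0
(array([0., 0.], dtype=float32), np.float32(0.0), np.float32(0.0), np.float32(0.0))
```

View pics/s2.png

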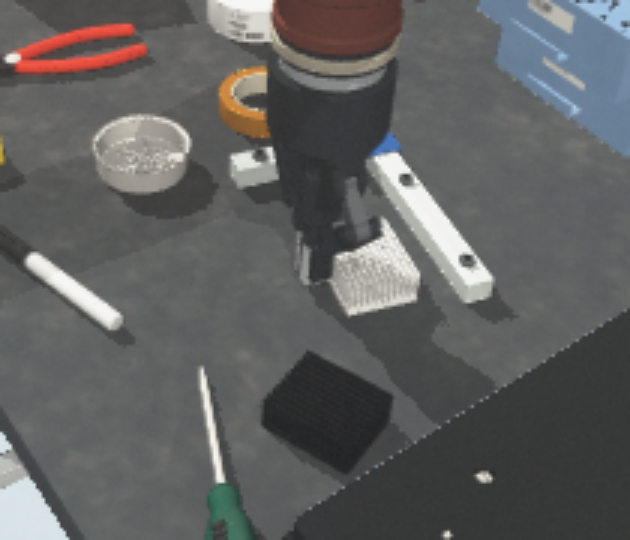

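The hand is flat on the sink's rear long side and the sink at (375,280) looks parallel to the long rail. About 20 mm remains.

apply_moves --rows '[-0.008,0,0,0,0,0,-0.016,0,0,0,0,0,-0.022,0,0,0,0,0,-0.027,0,0,0,0,0,-0.031,0,0,0,0,0,-0.034,0,0,0,0,0,-0.034,0,0,0,0,0]'

```text
t: 4.25
tool_pos: [0.4838, 0.294, 0.0794]
tool_rot: [0.356, 3.12, 0.003]
contact_force: [-0.1, -0.0, -0.6]
opening: 0.0002
grip_force: 0.0
```

apply_moves --rows '[-0.002,0,0,0,0,0,-0.004,0,0,0,0,0,-0.004,0,0,0,0,0]'

```text
t: 4.55
tool_pos: [0.486, 0.2935, 0.0794]
tool_rot: [0.355, 3.12, 0.003]
contact_force: [-0.5, 0.6, 0.6]
opening: 0.0002
grip_force: 0.2
```

apply_moves --rows '[-0.0025,0,0,0,0,0,-0.005,0,0,0,0,0,-0.005,0,0,0,0,0]'

```text
t: 4.85
tool_pos: [0.4886, 0.2928, 0.0794]
tool_rot: [-0.356, -3.121, -0.002]
contact_force: [-3.1, 0.9, 1.9]
opening: 0.0003
grip_force: 1.4
```

apply_moves --rows '[-0.002,0,0,0,0,0,-0.004,0,0,0,0,0,-0.004,0,0,0,0,0]'

```text
t: 5.15
tool_pos: [0.4892, 0.2926, 0.0793]
tool_rot: [-0.355, -3.116, -0.002]
contact_force: [-10.9, 0.7, 7.9]
opening: 0.0003
grip_force: 5.3
```

apply_moves --rows '[0.01,0,0,0,0,0,0.025,0,0,0,0,0,0.025,0,-0.06,0,0,0,0.025,0,-0.12,0,0,0,0.025,-0.06,-0.12,0,0,0,0.025,-0.12,-0.12,0,0,0,-0.02,-0.14,-0.12,0,0,0,-0.053,-0.14,-0.12,0,0,0,-0.053,-0.14,-0.12,0,0,0,-0.053,-0.14,-0.12,0,0,0]'

```text
t: 6.15
tool_pos: [0.503, 0.2031, 0.1511]
tool_rot: [0.356, 3.121, 0.003]
contact_force: [-0.1, 0.8, 0.1]
opening: -0.0004
grip_force: 0.0
```

```bash
python3 - <<'E'
from h import *
row(-.028,-.175,.080)
im,d,m=grab('top');cv2.imwrite('pics/t3.png',cv2.resize(im[110:260,230:420],None,fx=4,fy=4))
E
```

```text
t 6.15 stop xy [ -25.  -194.4] z 0.1511 f [-0.1  0.8  0.1]
row [0.0051 0.032  0.1186] [ 0.0011  0.0004 -0.0002] toolx in stop -1.0 1.0
```

View pics/t3.png

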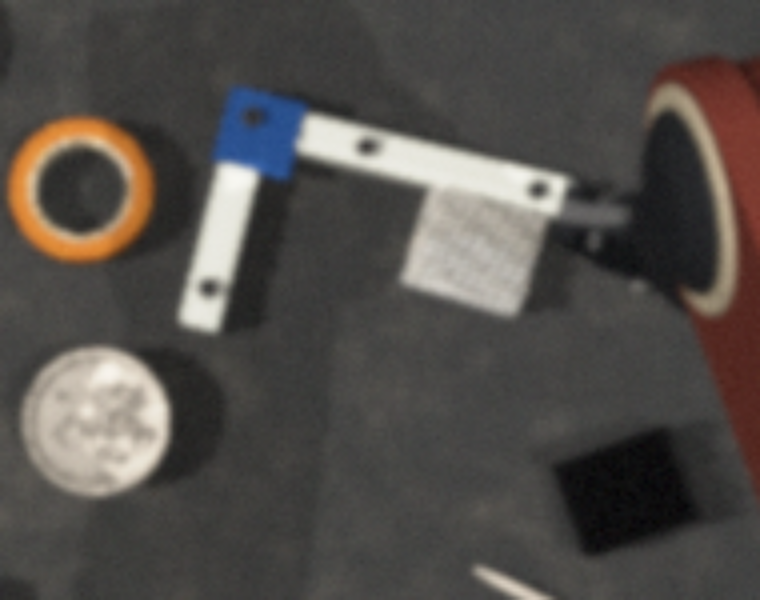

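The sink at crop (475,250) sits flush on the long rail. The hand is past its near end at (600,225). Next I lower it and push along the rail.

apply_moves --rows '[0.003,0,0.06,0,0,0,0.003,0,0.1,0,0,0,0.003,0,0.1175,0,0,0,0.003,0,0.1175,0,0,0]'

```text
t: 6.6
tool_pos: [0.4996, 0.2038, 0.0788]
tool_rot: [-0.354, -3.119, -0.0]
contact_force: [-0.7, -0.3, 0.4]
opening: 0.0001
grip_force: 0.0
```

apply_moves --rows '[0,0.015,0,0,0,0,0,0.03,0,0,0,0,0,0.04,0,0,0,0,0,0.048,0,0,0,0,0,0.056,0,0,0,0,0,0.064,0,0,0,0,0,0.072,0,0,0,0,0,0.08,0,0,0,0,0,0.088,0,0,0,0,0,0.096,0,0,0,0,0,0.104,0,0,0,0,0,0.112,0,0,0,0,0,0.12,0,0,0,0,0,0.128,0,0,0,0,0,0.136,0,0,0,0,0,0.144,0,0,0,0,0,0.152,0,0,0,0,0,0.16,0,0,0,0,0,0.168,0,0,0,0,0,0.168,0,0,0,0]'

```text
t: 8.6
tool_pos: [0.5243, 0.3026, 0.081]
tool_rot: [0.355, 3.12, 0.004]
contact_force: [-0.4, 0.4, 0.1]
opening: 0.0001
grip_force: 0.0
```

```bash
python3 - <<'E'
from h import *
row(-.026,-.0745,.080)
im,d,m=grab('top');cv2.imwrite('pics/t4.png',cv2.resize(im[110:230,250:400],None,fx=4,fy=4))
E
```

```text
t 8.6 stop xy [-26.6 -92.6] z 0.081 f [-0.4  0.4  0.1]
row [-0.0009  0.0302  0.0017] [0.0016 0.0006 0.0003] toolx in stop -1.0 1.0
```

View pics/t4.png

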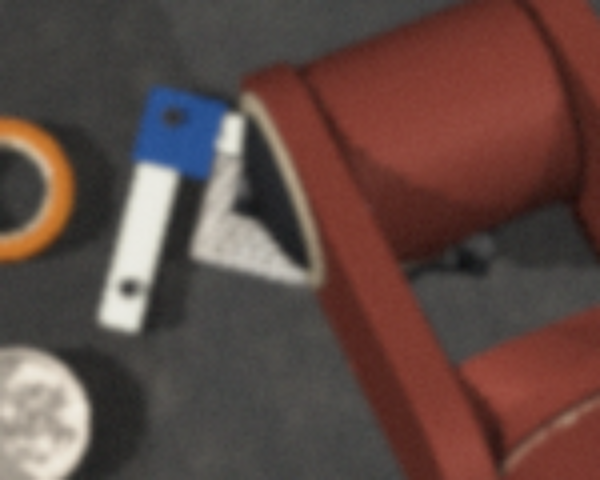

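The sink's far end at crop (195,250) is about 17 mm from the short rail and the sink is still square. I continue gently.

apply_moves --rows '[0,0.006,0,0,0,0,0,0.012,0,0,0,0,0,0.017,0,0,0,0,0,0.021,0,0,0,0,0,0.025,0,0,0,0,0,0.025,0,0,0,0]'

```text
t: 9.25
tool_pos: [0.5276, 0.3169, 0.0809]
tool_rot: [0.355, 3.12, 0.003]
contact_force: [-0.2, 0.7, -0.4]
opening: 0.0001
grip_force: 0.0
```

apply_moves --rows '[0,0.0025,0,0,0,0,0,0.005,0,0,0,0,0,0.005,0,0,0,0]'

```text
t: 9.55
tool_pos: [0.5282, 0.3196, 0.0809]
tool_rot: [0.355, 3.12, 0.003]
contact_force: [-0.5, 0.7, -0.3]
opening: 0.0002
grip_force: 0.1
```

apply_moves --rows '[0,0.0025,0,0,0,0,0,0.005,0,0,0,0,0,0.005,0,0,0,0]'

```text
t: 9.85
tool_pos: [0.5286, 0.3204, 0.0809]
tool_rot: [-0.355, -3.121, 0.006]
contact_force: [-3.2, -9.8, 5.9]
opening: 0.0
grip_force: 5.2
```

apply_moves --rows '[0,0.002,0,0,0,0,0,0.003,0,0,0,0,0,0.003,0,0,0,0]'

```text
t: 10.15
tool_pos: [0.5287, 0.3207, 0.0808]
tool_rot: [-0.354, -3.119, 0.012]
contact_force: [-5.3, -15.4, 8.1]
opening: 0.0
grip_force: 8.1
```

apply_moves --rows '[0,-0.01,0,0,0,0,0,-0.03,0,0,0,0,0,-0.04,0,0,0,0,0,-0.04,-0.07,0,0,0,0,-0.08,-0.14,0,0,0,0,-0.15,-0.17,0,0,0,0.03,-0.2,-0.17,0,0,0,0.08,-0.25,-0.17,0,0,0,0.13,-0.25,-0.17,0,0,0,0.13,-0.25,-0.17,0,0,0,0.13,-0.25,-0.17,0,0,0]'

```text
t: 11.25
tool_pos: [0.4193, 0.1954, 0.1828]
tool_rot: [0.355, 3.119, 0.004]
contact_force: [-0.3, -0.6, -0.5]
opening: -0.0002
grip_force: 0.0
```

```bash
python3 - <<'E'
from h import *
row(-.065,-.03,.14)
im,d,m=grab('top');cv2.imwrite('pics/t5.png',cv2.resize(im[125:205,265:385],None,fx=6,fy=6,interpolation=cv2.INTER_CUBIC))
c=rect(im,m,.025,.50,.60,.29,.43,4000)
print([(w,) for w in (world(d,m)[180,305].round(3),)])
# sink vs rail edges: dark-side free edges of sink at z=25
S=4000;x1,y1=.60,.43
g=c.min(2).astype(float)
def samp(x,y):
    p=C+EX*x+EY*y;return cv2.getRectSubPix(g.astype(np.float32),(1,1),(float((y1-p[1])*S),float((x1-p[0])*S)))[0,0]
for y in(-.05,-.04,-.03,-.02,-.01): 
    xs=np.arange(-.07,-.035,.00025);v=cv2.GaussianBlur(np.array([[samp(x,y) for x in xs]]),(9,1),0)[0];print('near edge y',y,(xs[np.argmax(v>110)]*1000).round(1))
for x in(-.042,-.034,-.026,-.018,-.01):
    ys=np.arange(-.085,-.045,.00025);v=cv2.GaussianBlur(np.array([[samp(x,y) for y in ys]]),(9,1),0)[0];print('end edge x',x,(ys[np.argmax(v>110)]*1000).round(1))
E
```

```text
t 11.25 stop xy [-104.8 -220.7] z 0.1828 f [-0.3 -0.6 -0.5]
row [-0.0663  0.3177  0.0724] [0.0017 0.0012 0.0003] toolx in stop -1.0 1.0
[(array([ 0.503,  0.366, -0.004]),)]
near edge y -0.05 -56.0
near edge y -0.04 -56.2
near edge y -0.03 -56.5
near edge y -0.02 -56.2
near edge y -0.01 -55.5
end edge x -0.042 -58.2
end edge x -0.034 -59.0
end edge x -0.026 -58.7
end edge x -0.018 -58.7
end edge x -0.01 -59.7
```

View pics/t5.png

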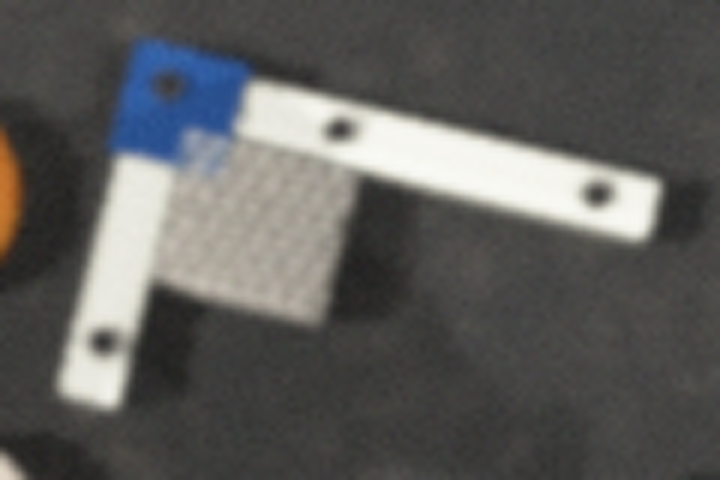

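The sink looks square in the corner. Its near edge measures about 3 mm further out than expected, and the camera cannot see a thin gap at the long rail. A second gentle nudge toward the long rail will settle it by touch; contact was at hand x ≈ -58 mm last time.

apply_moves --rows '[0,0.08,0,0,0,0,0,0.16,0,0,0,0,0,0.24,0,0,0,0,-0.02,0.31,0,0,0,0,-0.033,0.31,0,0,0,0,-0.033,0.31,0.07,0,0,0,-0.033,0.31,0.13,0,0,0,-0.033,0.31,0.17,0,0,0,-0.033,0.31,0.17,0,0,0]'

```text
t: 12.2
tool_pos: [0.4787, 0.3703, 0.0759]
tool_rot: [-0.356, -3.115, 0.006]
contact_force: [0.0, 0.3, -0.3]
opening: -0.0
grip_force: 0.0
```

apply_moves --rows '[-0.008,0,0,0,0,0,-0.016,0,0,0,0,0,-0.024,0,0,0,0,0,-0.03,0,0,0,0,0,-0.033,0,0,0,0,0,-0.036,0,0,0,0,0,-0.036,0,0,0,0,0]'

```text
t: 12.9
tool_pos: [0.5018, 0.3674, 0.0811]
tool_rot: [0.356, 3.12, 0.003]
contact_force: [-0.5, -0.8, -0.4]
opening: 0.0002
grip_force: 0.0
```

```bash
python3 - <<'E'
from h import *
row(-.058,-.035,.08)
print('earlier contact',stop([.4886,.2928]),stop([.4892,.2926]))
E
```

```text
t 12.9 stop xy [-63.  -34.6] z 0.0811 f [-0.5 -0.8 -0.4]
row [-0.0083 -0.0007  0.0019] [ 0.0013  0.0005 -0.    ] toolx in stop -1.0 1.0
earlier contact [-0.0591202  -0.11022419] [-0.05849059 -0.11028409]
```

apply_moves --rows '[-0.003,0,0,0,0,0,-0.005,0,0,0,0,0,-0.005,0,0,0,0,0]'

```text
t: 13.2
tool_pos: [0.5044, 0.3667, 0.0808]
tool_rot: [0.355, 3.121, 0.002]
contact_force: [-1.1, -0.1, 1.1]
opening: -0.0002
grip_force: 0.5
```

apply_moves --rows '[-0.002,0,0,0,0,0,-0.0035,0,0,0,0,0,-0.0035,0,0,0,0,0]'

```text
t: 13.5
tool_pos: [0.5067, 0.3662, 0.0808]
tool_rot: [0.355, 3.121, 0.003]
contact_force: [-0.1, 0.3, -0.2]
opening: -0.0
grip_force: 0.2
```

apply_moves --rows '[-0.0015,0,0,0,0,0,-0.003,0,0,0,0,0,-0.003,0,0,0,0,0]'

```text
t: 13.8
tool_pos: [0.5072, 0.3661, 0.0808]
tool_rot: [-0.355, -3.119, -0.002]
contact_force: [-5.9, 1.0, 4.0]
opening: -0.0001
grip_force: 3.2
```

apply_moves --rows '[-0.0015,0,0,0,0,0,-0.003,0,0,0,0,0,-0.003,0,0,0,0,0]'

```text
t: 14.1
tool_pos: [0.5075, 0.3661, 0.0808]
tool_rot: [-0.355, -3.115, -0.001]
contact_force: [-12.1, 2.3, 7.3]
opening: 0.0002
grip_force: 6.2
```

apply_moves --rows '[0.01,0,0,0,0,0,0.03,0,0,0,0,0,0.04,0,0,0,0,0,0.04,0,-0.07,0,0,0,0.04,0,-0.14,0,0,0,0.06,-0.07,-0.17,0,0,0,0.08,-0.14,-0.17,0,0,0,0.08,-0.22,-0.17,0,0,0,0.08,-0.3,-0.17,0,0,0,0.08,-0.3,-0.17,0,0,0,0.08,-0.3,-0.17,0,0,0]'

```text
t: 15.2
tool_pos: [0.4227, 0.2, 0.1828]
tool_rot: [0.358, 3.119, 0.004]
contact_force: [-0.2, -0.5, -0.3]
opening: 0.0003
grip_force: 0.0
```

```bash
python3 - <<'E'
from h import *
im,d,m=grab('top');cv2.imwrite('pics/t6.png',cv2.resize(im[125:205,265:385],None,fx=6,fy=6,interpolation=cv2.INTER_CUBIC))
c=rect(im,m,.025,.50,.60,.29,.43,4000)
S=4000;x1,y1=.60,.43
g=c.min(2).astype(np.float32)
def samp(x,y):
    p=C+EX*x+EY*y;return cv2.getRectSubPix(g,(1,1),(float((y1-p[1])*S),float((x1-p[0])*S)))[0,0]
xs=np.arange(-.07,-.035,.00025);ys=np.arange(-.085,-.045,.00025)
print('near',[(xs[np.argmax(cv2.GaussianBlur(np.array([[samp(x,y) for x in xs]]),(9,1),0)[0]>110)]*1000).round(1) for y in(-.05,-.04,-.03,-.02,-.01)])
print('end',[(ys[np.argmax(cv2.GaussianBlur(np.array([[samp(x,y) for y in ys]]),(9,1),0)[0]>110)]*1000).round(1) for x in(-.042,-.034,-.026,-.018,-.01)])
im,d,m=grab('scene');cv2.imwrite('pics/s6.png',cv2.resize(im[170:270,270:390],None,fx=6,fy=6,interpolation=cv2.INTER_CUBIC))
E
```

```text
near [np.float64(-52.5), np.float64(-53.0), np.float64(-53.2), np.float64(-52.7), np.float64(-51.2)]
end [np.float64(-58.7), np.float64(-58.5), np.float64(-58.2), np.float64(-58.7), np.float64(-58.5)]
```

View pics/s6.png

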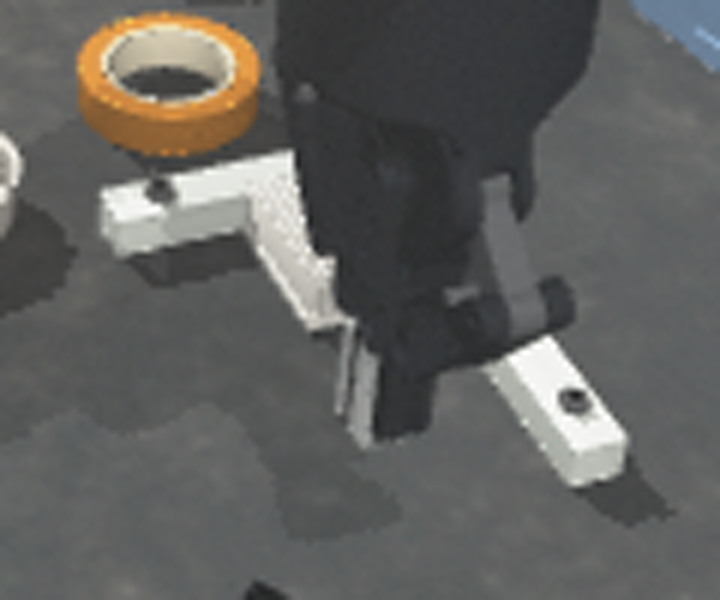

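The nudge closed a gap of about 3.5 mm at the long rail. The end edge has not moved since it was pressed on the short rail, and it measures straight. In the last view the hand stands in front of the sink but well above it, touching nothing.

```bash
python3 -c "
from h import *
print(ctrl.finish_job())"
```

```text
the job is handed in; nothing more can be done
None
```

I pushed the silver heat sink into the corner of the stop, pressed it against both rails, moved the hand clear and handed the job in at about 15 s. The hand-in returned no verdict, but my last top-camera measurements show it square and seated on both rails.

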